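# Find the loose bolt and hold its cover open

### The job

First clear the copper pipe off the valve block and lay it down flat in the cardboard tray. Then tap the three bolt heads from above, one after another, until you find the loose one, which sinks when pressed, and by its tab lift only the cover behind that bolt, at least 45 degrees, finishing while you still hold it open. Keep the other covers shut and leave the other parts on the table where they are.

Things in the scene. Friction and masses are not known exactly. Their poses are not given: they have to be found in the camera images.
- valve_block: Fixed aluminium block on the table, 150 (its x) x 230 (its y) x 40 mm high; origin at the centre of its underside, z up. Its x axis points roughly away from the robot (it may be turned up to 0.25 rad). On it, at y = +70, 0 and -70 mm, are stations 1, 2 and 3, all alike: a hex-headed bolt near the front edge (x = -60 mm) and behind it a hinged steel cover, its flat top 46 mm above the table.
- copper_pipe: Loose bent copper pipe with a brass union nut at its -y end, 46 x 160 x 19 mm, 100 g, lying across all three covers, long axis = its y. Origin at the centre of its underside. A straight tube runs from y = -74 to +13 mm at about x = +8 mm, 12 mm thick, occupying 2 to 14 mm above the underside; at y = -20 mm it can be pinched from above, along the pipe's x, between the tabs.
- tray: Open cardboard tray on the table, left of the block, 0.3 kg. Origin at the underside; inside, x from -58 to +66 mm and y from -94 to +94 mm; floor 2 mm thick, walls 2 mm thick and 45 mm high. The pipe fits lying along the tray's y.
- bolt_1 (a joint): How far bolt 1 has sunk, m: 0 at the start. The loose bolt slides down 8 mm under about 2 N and stays down; a tight one gives less than 1 mm. Which is loose differs each time and cannot be seen before tapping.
- head_1 (a point): Centre of the top of bolt 1's hexagonal head (19 mm across, 10 mm thick), 58 mm above the table before tapping; it moves with the bolt.
- cover_1 (a joint): Opening angle of cover 1, rad: 0 shut (lying flat), limit 1.4. The front edge lifts; it falls shut when let go.
- tab_1 (a point): Grip point on the upright tab at the front edge of cover 1: centre of the tab in plan, 24 mm above the cover's flat top. The tab is 8 mm (block's x) x 18 mm (block's y) and 34 mm high; the next tabs are 70 mm away. Moves with the cover; when shut it lies 88 mm in front of the hinge line and 27 mm above it. The cover is 60 mm wide (y), 6 mm thick, 140 g.
- hinge_1 (a point): Centre of the hinge line of cover 1, at its rear edge, 43 mm above the table; the hinge runs along the block's y.
- bolt_2 (a joint): How far bolt 2 has sunk, m: 0 at the start. The loose bolt slides down 8 mm under about 2 N and stays down; a tight one gives less than 1 mm. Which is loose differs each time and cannot be seen before tapping.
- head_2 (a point): Centre of the top of bolt 2's hexagonal head (19 mm across, 10 mm thick), 58 mm above the table before tapping; it moves with the bolt.
- cover_2 (a joint): Opening angle of cover 2, rad: 0 shut (lying flat), limit 1.4. The front edge lifts; it falls shut when let go.
- tab_2 (a point): Grip point on the upright tab at the front edge of cover 2: centre of the tab in plan, 24 mm above the cover's flat top. The tab is 8 mm (block's x) x 18 mm (block's y) and 34 mm high; the next tabs are 70 mm away. Moves with the cover; when shut it lies 88 mm in front of the hinge line and 27 mm above it. The cover is 60 mm wide (y), 6 mm thick, 140 g.
- hinge_2 (a point): Centre of the hinge line of cover 2, at its rear edge, 43 mm above the table; the hinge runs along the block's y.
- bolt_3 (a joint): How far bolt 3 has sunk, m: 0 at the start. The loose bolt slides down 8 mm under about 2 N and stays down; a tight one gives less than 1 mm. Which is loose differs each time and cannot be seen before tapping.
- head_3 (a point): Centre of the top of bolt 3's hexagonal head (19 mm across, 10 mm thick), 58 mm above the table before tapping; it moves with the bolt.
- cover_3 (a joint): Opening angle of cover 3, rad: 0 shut (lying flat), limit 1.4. The front edge lifts; it falls shut when let go.
- tab_3 (a point): Grip point on the upright tab at the front edge of cover 3: centre of the tab in plan, 24 mm above the cover's flat top. The tab is 8 mm (block's x) x 18 mm (block's y) and 34 mm high; the next tabs are 70 mm away. Moves with the cover; when shut it lies 88 mm in front of the hinge line and 27 mm above it. The cover is 60 mm wide (y), 6 mm thick, 140 g.
- hinge_3 (a point): Centre of the hinge line of cover 3, at its rear edge, 43 mm above the table; the hinge runs along the block's y.
- ring_nut: Bystander to be left alone: dark ring nut, 42 x 42 x 16 mm, in front of the block; origin at the centre of its underside.
- wedge: Bystander to be left alone: black rubber wedge, 30 x 68 x 24 mm, right of the block; origin at the centre of its underside.
- tee_fitting: Bystander to be left alone: brass tee fitting, 48 x 62 x 26 mm, right of the block; origin at the centre of its underside.
- boiler_cap: Bystander to be left alone: black boiler cap with a stud, 58 x 58 x 44 mm, behind the block; origin at the centre of its underside.
- brass_collar: Bystander to be left alone: brass valve collar, 31 x 31 x 53 mm, behind the block; origin at the centre of its underside.
- copper_sleeve: Bystander to be left alone: copper sleeve, 30 x 30 x 56 mm, standing between the block and the tray; origin at the centre of its underside.

How it is judged:
By the outcome, as a careful person would: the job done as asked, in the order asked, and still so for the second after the job is handed in, while the arm keeps its last pose, push and grip.
It also fails if it takes over 67 s, if anything falls off the work surface, if the arm or the gripper's body presses on something with over 40 N, if the wrist force passes 120 N, or if a joint passes its speed limit or range.

### The arm

A 6-joint arm with a two-finger parallel gripper is mounted at the origin on a cart in front of the work surface, level with it; the furniture and walls round the work are solid. World frame = base frame: x ahead of the robot, y to its left, z up, the work surface at z = 0. Lengths are in mm, angles in rad, forces in N, time in s.
With the tool pointing down it reaches from about 275 to 750 mm from the base axis. Payload 10.2 kg.
Tool frame: the origin (TCP) lies between the finger pads; the fingertips stand 17 mm ahead of it and the grasp point (between the pads) lies 2 mm behind it; z points along the fingers, y is the line along which they close (so a half turn about z gives the same grasp; the last joint's range is limited). The gripper opens to 85 mm and grips with 20 to 120 N. Pads are 22 mm wide; open, the fingers measure 114 mm over their backs; the gripper's body (76 mm by 85 mm) begins 54 mm behind the grasp point. The pads swing forward as they close: fully open they stand 13 mm farther back than shut.
Start: joints at [-1.406, 0.313, 1.498, -0, 1.331, -0.223], TCP at [198.518, -486.027, 248.294] pointing down, gripper open.
Joint ranges: [-2.94, 2.94], [-0.97, 2.17], [0.19, 2.56], [-1.23, 4.37], [0.02, 3.11], [-2.88, 2.88]. Speed limits (rad/s): [2.39, 2.39, 3.01, 3.14, 3.14, 3.14].

### API

Orientations are given as a unit quaternion [w, x, y, z].
In Python, from rig import * gives the robot as it stands.
- The arm moves only by the tool step_arm, never from a script. Its argument "commands" is text: rows parted by semicolons, each of 7 numbers parted by spaces: the opening, from 0 (shut) to 1 (fully open), then the shift along the tool's x, y, z in cm, then the turn, a rotation vector about the tool's x, y, z in rad. In form: hand x y z rx ry rz; .... A call has 1 to 20 rows; each row is the pose to reach, as a shift and turn from the pose commanded when the call began, along the tool's axes at that moment; what a row does not reach only later rows make up. A row lasts 1/12 s, in which the tool goes at most 41.7 mm and 7.16 degrees, less where a joint would pass 70% of its speed; a pose out of reach is approached as far as the arm can. A call with a gripper value outside its range is refused whole. The fingers move at their own pace and stop on an object; "newtons" is the grip in N (left out, the last holds). Time passes only in rows, so rows that repeat a pose let the fingers close. It gives the time, the measured TCP pose, the force, the opening and the grip force at its end, in the units of the state.
- sense(): the state, without advancing time (a new reading comes with each control period).
- capture(name): name is "scene" or "top" or "wrist"; returns the picture (420x560x3 uint8, red, green, blue); there is no depth.
- camera_model(name): a dict with "mtx" (3x3 intrinsics, pixels), "eye" and "rotation" of the camera in the world. Camera axes: x right, y down, z forward; pixel columns grow to the right and rows downward; lengths in mm; the calibration is good to about 2 mm. A picture is of the moment at which its call begins: read the wrist's pose just before it. camera_model takes no time and is no camera call; for the wrist camera it gives the pose at the moment of the call.
- finish_job(): hands the job in; it is judged then, once.
Trained networks look in the newest picture that a camera, given by its name, has taken for a name from the list of things; names that differ only in an ending like _2 or _b are one class to them, and where a whole thing is asked for, a point or a joint stands for the part that bears it (a point fixed in the world has none). Each returns a list of dicts, best first, with "score" (0 to 1); they miss things now and then, are a little off and sometimes report something else, mostly with a low value. They report only what shows in the picture. A call takes as long as a camera call.
- search_frame(camera, label): "rect" ([centre column, centre row, width, height] in pixels, round what is visible of it).
- trace(camera, label): "mask" (420x560 bool, what is visible of it) and "rect" ([centre column, centre row, width, height] in pixels, round what is visible of it).
- spot_point(camera, label): "xy" ([column, row] in pixels: a listed point, or the origin of a listed thing).
The state is a dict: "time_s": time; "joints": joint angles; "dq": joint speeds; "tau": joint torques, N m; "eef_pos": TCP position; "ee_rot": TCP orientation; "force": force on the tool from outside, world axes, zero at the start; "wrist_torque": the same for the moment, N m; "grip_width": opening from 0.0 (shut) to 1.0 (fully open); "grip_force": force on a finger pad.
Only numpy, scipy, OpenCV 4.12 (cv2) and the standard library are available. Lean on these libraries where they do the work, as an engineer would, in place of code of your own. Each camera call takes 0.05 s, during which the arm holds its last target. There are 200 camera calls.

## Working session

There is one attempt and no reset: what is moved stays moved. The work goes in short steps, Python scripts to look and compute and a tool call to move; the robot and the scene stay as the last step left them, time stands still between calls to the robot, and variables do not carry over. Pictures are saved under pics/ and viewed, at most 10 in all, crops included, and the job is handed in when it is done.

Besides the shell and the picture viewer there is one more tool, called after ">>>" by a JSON object that holds its "method" and its "body", one argument or row to a line. step_arm: Moves the arm, as the interface text tells. Its arguments: {"type":"object","properties":{"commands":{"type":"string"},"newtons":{"type":"number"}},"required":["commands"]}

```bash
mkdir -p pics; ls; cat > h.py <<'E'
from rig import *
import numpy as np, cv2
from scipy.spatial.transform import Rotation as R
def ray(cam,px,m=None):
    m=m or camera_model(cam); K=np.array(m["mtx"]); Rm=np.array(m["rotation"]).reshape(3,3)
    d=Rm@np.linalg.solve(K,[px[0],px[1],1.]); return np.array(m["eye"],float),d/np.linalg.norm(d)
def atz(cam,px,z,m=None):
    e,d=ray(cam,px,m); return e+d*(z-e[2])/d[2]
def tri(rays):
    A=np.zeros((3,3));b=np.zeros(3)
    for e,d in rays:
        P=np.eye(3)-np.outer(d,d);A+=P;b+=P@e
    x=np.linalg.solve(A,b); return x,[np.linalg.norm((np.eye(3)-np.outer(d,d))@(x-e)) for e,d in rays]
def proj(cam,X,m=None):
    m=m or camera_model(cam); K=np.array(m["mtx"]); Rm=np.array(m["rotation"]).reshape(3,3)
    p=K@(Rm.T@(np.array(X)-np.array(m["eye"]))); return p[:2]/p[2]
def save(n,im): cv2.imwrite(f"pics/{n}.png",im[:,:,::-1])
E
python3 - <<'E'
from h import *
np.set_printoptions(precision=1,suppress=True)
s=sense();print(s)
for c in("scene","top"):
    im=capture(c);save(c+"0",im);m=camera_model(c);print(c,np.array(m["eye"]),np.array(m["rotation"]).tolist())
    for l in["valve_block","copper_pipe","tray","head_1","tab_1","hinge_1","copper_sleeve"]:
        print(l,[(np.round(p["xy"],1).tolist(),round(p["score"],2)) for p in spot_point(c,l)])
print(s["time_s"],sense()["time_s"])
E
```

```text
pics
{'time_s': 0.0, 'joints': array([-1.4,  0.3,  1.5, -0. ,  1.3, -0.2]), 'dq': array([-0., -0., -0.,  0.,  0., -0.]), 'tau': array([ -0. , -41.2, -26. ,  -0. ,   0. ,  -0. ]), 'eef_pos': array([ 198.5, -485.8,  247.7]), 'ee_rot': array([-0. ,  1. ,  0.2,  0. ]), 'force': array([-1.1, -0. , -0.3]), 'wrist_torque': array([0. , 0. , 0.1]), 'grip_force': 0.0, 'grip_width': 0.9986932293740123}
scene [  90.5 -835.6  611.1] [-0.4806914709298581, 0.8355382005809795, -0.22736910383662695, 0.1382567024260213]
valve_block [([305.4, 272.9], 0.63), ([357.8, 310.1], 0.28)]
copper_pipe [([311.4, 258.3], 0.56), ([266.7, 246.3], 0.28)]
tray [([295.6, 254.3], 0.39)]
head_1 [([284.8, 263.2], 0.62), ([270.9, 248.5], 0.52), ([296.7, 283.6], 0.42)]
tab_1 [([297.1, 254.8], 0.92), ([313.9, 271.1], 0.85), ([279.8, 237.3], 0.59)]
hinge_1 [([342.6, 269.4], 0.97), ([311.2, 240.6], 0.94), ([326.3, 251.7], 0.83)]
copper_sleeve [([312.3, 242.4], 0.73), ([238.0, 225.6], 0.58)]
top [ 387.3  -20.  1663.1] [-0.042180412005679284, 0.7144936641886508, -0.6967890398549295, 0.04695370715238667]
valve_block [([336.1, 221.1], 0.77), ([242.1, 232.5], 0.6)]
copper_pipe [([316.4, 241.5], 0.61), ([339.9, 214.1], 0.59), ([340.8, 202.9], 0.3)]
tray [([174.6, 242.7], 0.84)]
head_1 [([337.7, 242.8], 0.59), ([365.1, 245.1], 0.49), ([313.8, 241.4], 0.4)]
tab_1 [([317.8, 228.4], 0.84), ([342.8, 231.2], 0.8), ([365.3, 232.0], 0.58), ([364.1, 204.2], 0.36), ([391.5, 213.5], 0.23)]
hinge_1 [([314.8, 201.2], 0.75), ([341.9, 198.9], 0.75), ([361.7, 202.7], 0.67)]
copper_sleeve [([241.7, 231.1], 0.64)]
0.0 0.8
```

```bash
sed -i 's/np.array(m\["rotation"\]).reshape(3,3)/R.from_quat(np.roll(m["rotation"],-1)).as_matrix()/' h.py
python3 - <<'E'
from h import *
np.set_printoptions(precision=1,suppress=True)
import cv2
a=cv2.imread("pics/top0.png")[150:330,130:420];b=cv2.imread("pics/scene0.png")[170:340,190:400]
cv2.imwrite("pics/c0.png",np.vstack([cv2.resize(a,(480,298),interpolation=2),cv2.resize(b,(370,298),interpolation=2) if 0 else np.pad(cv2.resize(b,(368,298),interpolation=2),((0,0),(0,112),(0,0)))]))
T={"tab":([317.8,228.4],[342.8,231.2],[365.3,232.0]),"head":([313.8,241.4],[337.7,242.8],[365.1,245.1]),"hinge":([314.8,201.2],[341.9,198.9],[361.7,202.7])}
S={"tab":([279.8,237.3],[297.1,254.8],[313.9,271.1]),"head":([270.9,248.5],[284.8,263.2],[296.7,283.6]),"hinge":([311.2,240.6],[326.3,251.7],[342.6,269.4])}
z={"tab":70,"head":58,"hinge":43}
for k in T:
  for p,q in zip(T[k],S[k]):
    x,r=tri([ray("top",p),ray("scene",q)]);print(k,x,np.array(r),atz("top",p,z[k]),atz("scene",q,z[k]))
print("tray",atz("top",[174.6,242.7],2),"pipe",atz("top",[339.9,214.1],46),atz("scene",[311.4,258.3],46))
print("block",atz("top",[336.1,221.1],0))
E
```

```text
tab [ 511.  -147.    76.2] [4.4 4.4] [ 515.5 -149.6   70. ] [ 511.6 -137.6   70. ]
tab [ 508.  -222.9   72.7] [1. 1.] [ 509.1 -223.7   70. ] [ 509.1 -219.4   70. ]
tab [ 507.6 -289.7   71.8] [0.7 0.7] [ 508.4 -290.4   70. ] [ 508.3 -287.6   70. ]
head [ 480.8 -141.3   49.3] [3.2 3.2] [ 477.4 -139.2   58. ] [ 477.8 -153.1   58. ]
head [ 477.7 -212.3   52.9] [2.7 2.7] [ 475.  -210.4   58. ] [ 476.7 -218.9   58. ]
head [ 467.1 -290.6   55.4] [3.7 3.7] [ 470.2 -292.    58. ] [ 461.7 -291.9   58. ]
hinge [ 602.2 -142.7   32.7] [1. 1.] [ 600.  -141.4   43. ] [ 594.1 -155.3   43. ]
hinge [ 602.7 -219.3   46.3] [7. 7.] [ 609.2 -223.5   43. ] [ 598.6 -213.4   43. ]
hinge [ 597.6 -283.1   37. ] [2.7 2.7] [ 599.1 -283.7   43. ] [ 589.7 -288.    43. ]
tray [465.9 284.2   2. ] pipe [ 562.3 -217.6   46. ] [ 549.4 -220.7   46. ]
block [ 545.2 -211.6    0. ]
```

View pics/c0.png

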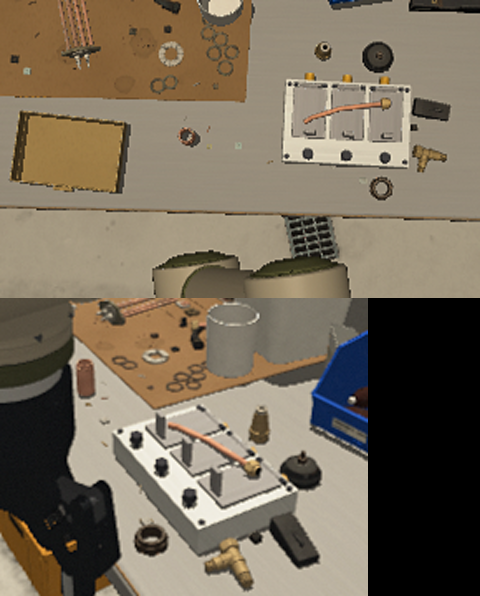

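```bash
cat >> h.py <<'E'
def down(psi): # tool x at world angle psi, z down
    return R.from_matrix(np.array([[np.cos(psi),np.sin(psi),0],[np.sin(psi),-np.cos(psi),0],[0,0,-1]]))
def rel(p,Rt,p0=None,R0=None):
    s=sense()
    p0=s["eef_pos"] if p0 is None else p0; R0=R.from_quat(np.roll(s["ee_rot"],-1)) if R0 is None else R0
    print("rel cm",np.round(R0.inv().apply(np.array(p)-p0)/10,2),"rv",np.round((R0.inv()*Rt).as_rotvec(),3))
E
python3 - <<'E'
from h import *
s=sense();R0=R.from_quat(np.roll(s["ee_rot"],-1));print(s["ee_rot"],R0.as_matrix().round(3))
m=camera_model("wrist");e=np.array(m["eye"])
print("cam in tool",R0.inv().apply(e-s["eef_pos"]),(R0.inv()*R.from_quat(np.roll(m["rotation"],-1))).as_matrix().round(3),m["mtx"])
for psi in(np.pi/2,-np.pi/2):
  rel([430,-215,330],down(psi)),
E
```

```text
[-7.07383104e-06  9.81264249e-01  1.92666740e-01 -9.07328666e-06] [[ 0.926  0.378 -0.   ]
 [ 0.378 -0.926  0.   ]
 [-0.    -0.    -1.   ]]
cam in tool [  82.71387944   -0.55430261 -125.82658383] [[ 0.001 -0.948 -0.319]
 [ 1.     0.001 -0.   ]
 [ 0.001 -0.319  0.948]] [[341.8147494    0.         276.25555151]
 [  0.         341.8147494  212.99997203]
 [  0.           0.           1.        ]]
rel cm [ 31.68 -16.34  -8.17] rv [-0.     0.    -1.183]
rel cm [ 31.68 -16.34  -8.17] rv [0.    0.    1.959]
```

>>> {"method": "step_arm", "body": {
  "commands": "1 43.1 -13.8 0 0 0 -1.183;1 43.1 -13.8 0 0 0 -1.183;1 43.1 -13.8 0 0 0 -1.183;1 43.1 -13.8 0 0 0 -1.183;1 43.1 -13.8 0 0 0 -1.183;1 43.1 -13.8 0 0 0 -1.183;1 43.1 -13.8 0 0 0 -1.183;1 43.1 -13.8 0 0 0 -1.183;1 43.1 -13.8 0 0 0 -1.183;1 43.1 -13.8 0 0 0 -1.183;1 43.1 -13.8 0 0 0 -1.183;1 43.1 -13.8 0 0 0 -1.183;1 43.1 -13.8 0 0 0 -1.183;1 43.1 -13.8 0 0 0 -1.183;1 43.1 -13.8 0 0 0 -1.183"
}}

```text
time_s: 2.05
eef_pos: [544.7, -196.1, 248.4]
ee_rot: [-0.0, 0.708, 0.707, -0.0]
force: [-0.7, -0.5, 0.3]
grip_width: 1.0
grip_force: 0.0
```

```bash
cat > look.py <<'E'
from h import *
import sys,json
n=sys.argv[1];m=camera_model("wrist");im=capture("wrist");save(n,im)
out={"m":{k:np.array(v).tolist() for k,v in m.items()}}
for l in sys.argv[2:]:
    out[l]=[np.array(p["xy"]).tolist()+[p["score"]] for p in spot_point("wrist",l)]
    print(l,np.round(out[l],1).tolist())
json.dump(out,open(n+".json","w"))
E
python3 look.py w1 valve_block copper_pipe tab_1 head_1 hinge_1
python3 - <<'E'
from h import *
t=trace("wrist","copper_pipe");print([(x["score"],x["rect"]) for x in t]);np.save("pm1.npy",t[0]["mask"])
E
```

```text
valve_block [[269.6, 190.7, 0.8], [327.1, 266.5, 0.3]]
copper_pipe [[281.2, 203.5, 0.8]]
tab_1 [[241.5, 210.5, 0.8], [242.1, 278.9, 0.8], [240.8, 132.4, 0.7]]
head_1 [[195.6, 132.8, 0.8], [203.1, 271.9, 0.7], [202.5, 206.9, 0.6]]
hinge_1 [[329.5, 264.0, 0.9], [331.7, 130.9, 0.8], [332.0, 206.4, 0.6]]
[(0.93, [283.4, 198.8, 53.7, 156.8]), (0.61, [283.6, 201.4, 98.2, 56.8]), (0.2, [274.2, 188.7, 179.3, 221.6])]
```

View pics/w1.png

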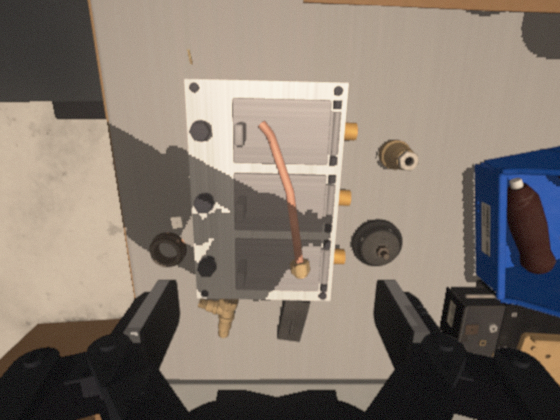

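>>> {"method": "step_arm", "body": {
  "commands": "1 -3.5 3.5 0 0 0 0;1 -7 7 0 0 0 0;1 -7 7 0 0 0 0;1 -7 7 0 0 0 0"
}}

```text
time_s: 2.73
eef_pos: [616.3, -267.7, 246.6]
ee_rot: [-0.0, 0.708, 0.706, -0.0]
force: [-0.7, 0.8, -0.4]
grip_width: 0.997
grip_force: 0.0
```

```bash
python3 look.py w2 valve_block copper_pipe tab_1 head_1 hinge_1
python3 - <<'E'
from h import *
print(sense()["eef_pos"])
t=trace("wrist","copper_pipe");print([(x["score"],x["rect"]) for x in t]);np.save("pm2.npy",t[0]["mask"])
E
```

```text
valve_block [[198.5, 125.6, 0.7]]
copper_pipe [[205.8, 129.2, 0.7], [147.4, 38.7, 0.6]]
tab_1 [[160.9, 208.7, 0.8], [159.3, 132.1, 0.6], [258.5, 134.9, 0.5]]
head_1 [[107.3, 47.0, 0.8], [117.5, 131.9, 0.8]]
hinge_1 [[258.1, 202.3, 0.8], [259.2, 132.3, 0.6], [256.6, 48.6, 0.6]]
[ 615.00650123 -264.59818307  248.99349609]
[(0.64, [206.4, 121.2, 72.6, 178.5]), (0.56, [119.8, 129.0, 24.2, 23.4])]
```

View pics/w2.png

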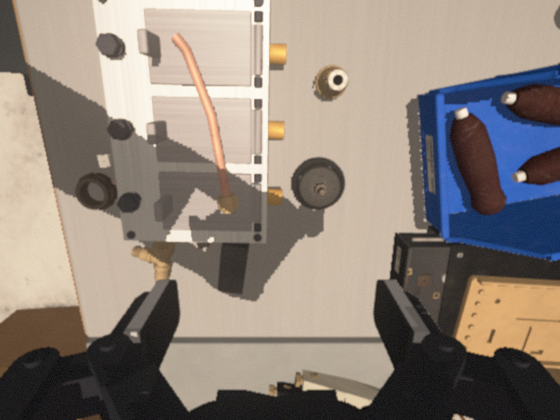

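```bash
cat > fit.py <<'E'
from h import *
import json
from scipy.optimize import least_squares
np.set_printoptions(precision=2,suppress=True)
m1=json.load(open("w1.json"))["m"];m2=json.load(open("w2.json"))["m"];ms=camera_model("scene");mt=camera_model("top")
O=[(m1,{"tab":[(240.8,132.4),(241.5,210.5),(242.1,278.9)],"head":[(195.6,132.8),(202.5,206.9),(203.1,271.9)],"hinge":[(331.7,130.9),(332,206.4),(329.5,264)]}),
(m2,{"tab":[(147.4,38.7),(159.3,132.1),(160.9,208.7)],"head":[(107.3,47),(117.5,131.9),None],"hinge":[(256.6,48.6),(259.2,132.3),(258.1,202.3)]}),
(ms,{"tab":[(279.8,237.3),(297.1,254.8),(313.9,271.1)],"head":[(270.9,248.5),(284.8,263.2),(296.7,283.6)],"hinge":[(311.2,240.6),(326.3,251.7),(342.6,269.4)]}),
(mt,{"tab":[(317.8,228.4),(342.8,231.2),(365.3,232)],"head":[(313.8,241.4),(337.7,242.8),(365.1,245.1)],"hinge":[(314.8,201.2),(341.9,198.9),(361.7,202.7)]})]
def pts(p):
    x,y,a,dz,hx=p;c,s=np.cos(a),np.sin(a);P={}
    for k,(bx,z) in {"tab":(hx-88,70),"head":(-60,58),"hinge":(hx,43)}.items():
        P[k]=[np.array([x+c*bx-s*by,y+s*bx+c*by,z+dz]) for by in(70,0,-70)]
    return P
def f(p):
    P=pts(p);r=[]
    for m,o in O:
        f0=m["mtx"][0][0]
        for k in o:
            for q,X in zip(o[k],P[k]):
                if q is not None:r+=list((proj(0,X,m)-q)/ (1 if m in(m1,m2) else .7))
    return np.array(r)
if __name__=="__main__":
    r=least_squares(f,[540,-215,0,0,60],loss="soft_l1",f_scale=3);print(r.x,np.sqrt(np.diag(np.linalg.inv(r.jac.T@r.jac))));print(r.fun if 0 else f(r.x).reshape(-1,2).T)
    for k,v in pts(r.x).items():print(k,np.array(v).tolist())
    # pipe centreline
    for X,m in(("pm1.npy",m1),("pm2.npy",m2)):
        M=np.load(X)
        for c in range(0,420,15):
            w=np.where(M[c])[0]
            if len(w):print(c,w.min(),w.max(),atz(0,((w.min()+w.max())/2,c),54,m)[:2])
E
python3 fit.py
```

```text
Traceback (most recent call last):
  File "fit.py", line 24, in <module>
    r=least_squares(f,[540,-215,0,0,60],loss="soft_l1",f_scale=3);print(r.x,np.sqrt(np.diag(np.linalg.inv(r.jac.T@r.jac))));print(r.fun if 0 else f(r.x).reshape(-1,2).T)
  File "fit.py", line 21, in f
    if q is not None:r+=list((proj(0,X,m)-q)/ (1 if m in(m1,m2) else .7))
                                                    ^^^^^^^^^^^
ValueError: The truth value of an array with more than one element is ambiguous. Use a.any() or a.all()
```

```bash
sed -i 's#/ (1 if m in(m1,m2) else .7)##' fit.py; python3 fit.py
```

```text
[ 532.58 -213.96   -0.01   -1.9    67.25] [0.5  0.26 0.   0.7  0.57]
[[-1.37 -0.35  0.54  2.02 -0.42  2.88  2.99 -1.84 -3.33 -0.08 -3.18  2.79
  -1.72 -0.42  1.65 -0.51  0.97  1.65 -0.37 -0.05 -3.6  -2.84  1.7  -0.25
   0.69  2.25 -2.03 -3.45 -2.37  1.29  0.87 -3.05  1.07 -2.99  0.24]
 [ 2.24 -0.05 -2.48 -0.   -0.72 -1.56  1.91 -3.31  0.89  5.67  1.09  0.91
  -1.06 -0.49  1.51 -0.87 -0.05  1.74 -0.95 -0.67 -0.88 -0.1  -3.14 -2.11
   0.78 -1.36  0.95 -0.97 -0.9   1.41  0.88 -0.55 -0.1   3.06  0.12]]
tab [[512.6727907617653, -143.71686360774146, 68.10312859412795], [511.8348643924489, -213.7118482809279, 68.10312859412795], [510.99693802313243, -283.70683295411436, 68.10312859412795]]
head [[473.4250524677645, -143.2470197324106, 56.10312859412795], [472.58712609844804, -213.24200440559704, 56.10312859412795], [471.7491997291316, -283.2369890787835, 56.10312859412795]]
hinge [[600.6664857794854, -144.77025675773928, 41.10312859412795], [599.828559410169, -214.7652414309257, 41.10312859412795], [598.9906330408526, -284.7602261041121, 41.10312859412795]]
135 265 275 [ 539.23 -145.47]
150 270 280 [ 543.8  -159.15]
165 276 285 [ 548.96 -173.22]
180 281 290 [ 553.8  -187.69]
195 286 294 [ 558.29 -202.58]
210 287 297 [ 560.44 -217.92]
225 290 298 [ 562.67 -233.71]
240 292 301 [ 565.47 -249.98]
255 295 302 [ 567.84 -266.75]
270 291 309 [ 569.76 -284.05]
45 177 188 [ 537.47 -142.33]
60 185 195 [ 542.85 -153.94]
75 191 201 [ 547.07 -165.84]
90 197 206 [ 550.96 -178.06]
105 203 212 [ 555.41 -190.61]
120 208 216 [ 558.62 -203.49]
135 211 219 [ 560.55 -216.73]
150 214 222 [ 562.53 -230.34]
165 217 225 [ 564.57 -244.33]
180 220 228 [ 566.67 -258.71]
195 219 237 [ 569.79 -273.52]
210 222 235 [ 569.58 -288.76]
```

>>> {"method": "step_arm", "body": {
  "commands": "0.55 2.34 -5.13 4 0 0 -0.15;0.55 2.34 -5.13 8 0 0 -0.15;0.55 2.34 -5.13 11 0 0 -0.15;0.55 2.34 -5.13 13 0 0 -0.15;0.55 2.34 -5.13 13 0 0 -0.15;0.55 2.34 -5.13 15 0 0 -0.15;0.55 2.34 -5.13 16.5 0 0 -0.15;0.55 2.34 -5.13 17.5 0 0 -0.15;0.55 2.34 -5.13 18.2 0 0 -0.15;0.55 2.34 -5.13 18.2 0 0 -0.15;0.55 2.34 -5.13 18.2 0 0 -0.15",
  "newtons": 30
}}

```text
time_s: 4.0
eef_pos: [564.5, -242.1, 67.3]
ee_rot: [0.001, 0.652, 0.758, 0.0]
force: [-0.1, 0.0, 0.3]
grip_width: 0.552
grip_force: 0.0
```

```bash
python3 - <<'E'
from h import *
save("w3",capture("wrist"));print(sense()["eef_pos"],sense()["force"])
E
```

```text
[ 564.55383538 -242.21750978   67.51155208] [ 0.36081064 -0.47276656 -0.03838122]
```

View pics/w3.png

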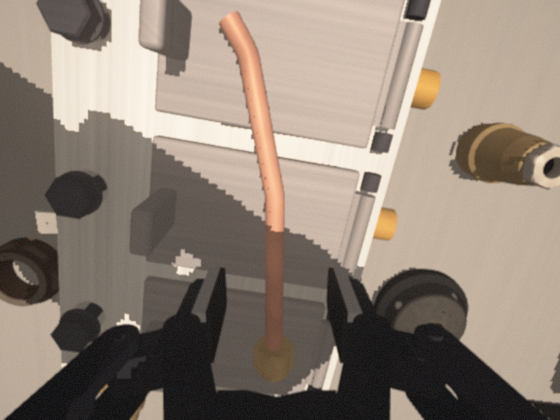

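>>> {"method": "step_arm", "body": {
  "commands": "0 0 0 0 0 0 0;0 0 0 0 0 0 0;0 0 0 0 0 0 0;0 0 0 0 0 0 0;0 0 0 0 0 0 0;0 0 0 0 0 0 0;0 0 0 0 0 0 0;0 0 0 0 0 0 0",
  "newtons": 35
}}

```text
time_s: 4.72
eef_pos: [564.1, -242.0, 66.6]
ee_rot: [0.0, 0.652, 0.758, -0.0]
force: [-2.0, -0.6, 5.2]
grip_width: 0.08
grip_force: 35.2
```

```bash
python3 - <<'E'
from h import *
capture("top");t=trace("top","tray");m=t[0]["mask"].astype("uint8");print([(x["score"],x["rect"]) for x in t])
c=max(cv2.findContours(m,0,1)[0],key=cv2.contourArea);b=cv2.boxPoints(cv2.minAreaRect(c))
print([atz("top",p,30).round(1).tolist() for p in b],cv2.minAreaRect(c))
print([np.array(p["xy"]).tolist()+[p["score"]] for p in spot_point("top","tray")])
print([(atz("top",p["xy"],20).round(),p["score"]) for p in spot_point("top","copper_sleeve")])
im=cv2.imread("pics/top0.png")[200:285,130:260];cv2.imwrite("pics/tr.png",cv2.resize(im,None,fx=6,fy=6,interpolation=2))
E
```

```text
[(0.86, [173.5, 241.5, 67.2, 50.0])]
[[407.7, 392.3, 30.0], [542.7, 384.6, 30.0], [525.2, 187.9, 30.0], [390.5, 197.6, 30.0]] ((170.79290771484375, 242.0620574951172), (65.00542449951172, 44.907676696777344), 6.519801616668701)
[[173.6, 241.9, 0.61]]
[(array([497.,  73.,  20.]), 0.54)]
```

View pics/tr.png

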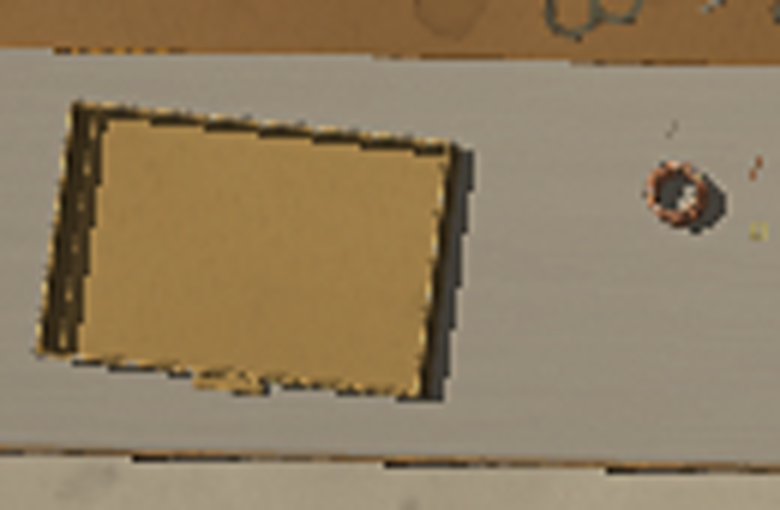

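```bash
python3 - <<'E'
from h import *
import json
m1=json.load(open("w1.json"))["m"];m2=json.load(open("w2.json"))["m"]
P=np.array([atz("top",p,45)[:2] for p in[(142.5,217.2),(205.8,224.2),(200.5,265.8),(137,258.7)]]);print(P.round(1),P.mean(0))
print([np.linalg.norm(P[i]-P[(i+1)%4]) for i in range(4)])
ya=P[0]-P[1]+P[3]-P[2];print("yaw",-np.arctan2(ya[0],ya[1]))
print("pipe ends",atz(0,(301,277.2),56,m1),atz(0,(265,120.4),54,m1),atz(0,(228,121.2+89),56,m2),atz(0,(178,121.2-89),54,m2))
E
```

```text
[[538.  376.4]
 [521.7 185.4]
 [397.2 196. ]
 [413.5 385.8]] [467.5655638  285.88257457]
[np.float64(191.6936836183301), np.float64(124.95106412443593), np.float64(190.46581497204016), np.float64(124.81000449050448)]
yaw -0.08548157820219132
pipe ends [ 570.83042345 -291.42230555   56.        ] [ 534.78661518 -132.50602382   54.        ] [ 569.37752318 -288.31314177   56.        ] [ 534.5739696  -132.65655684   54.        ]
```

>>> {"method": "step_arm", "body": {
  "commands": "0 0 0 -1 0 0 0;0 0 0 -3 0 0 0;0 0 0 -6 0 0 0;0 0 0 -9 0 0 0;0 0 0 -12 0 0 0;0 0 0 -14 0 0 0;0 0 0 -14 0 0 0"
}}

```text
time_s: 5.5
eef_pos: [565.3, -242.5, 211.4]
ee_rot: [0.004, 0.652, 0.758, 0.001]
force: [0.4, -0.9, -0.3]
grip_width: 0.081
grip_force: 34.5
```

>>> {"method": "step_arm", "body": {
  "commands": "0 1.5 0 0 0 0 0.02;0 4.5 -0.1 0 0 0 0.04;0 8.3 -0.2 0 0 0 0.06;0 12.3 -0.4 0 0 0 0.08;0 16.3 -0.5 0 0 0 0.1;0 20.3 -0.6 0 0 0 0.12;0 24.3 -0.7 0 0 0 0.14;0 28.3 -0.9 0 0 0 0.16;0 32.3 -1 0 0 0 0.18;0 36.3 -1.1 0 0 0 0.2;0 40.3 -1.2 0 0 0 0.22;0 44 -1.4 0 0 0 0.235;0 47.5 -1.5 0 0 0 0.235;0 49.5 -1.6 0 0 0 0.235;0 50.4 -1.6 0 0 0 0.235;0 50.4 -1.6 1 0 0 0.235;0 50.4 -1.6 3 0 0 0.235;0 50.4 -1.6 6 0 0 0.235;0 50.4 -1.6 8 0 0 0.235;0 50.4 -1.6 8 0 0 0.235"
}}

```text
time_s: 7.17
eef_pos: [471.0, 251.9, 121.5]
ee_rot: [-0.002, 0.737, 0.676, -0.004]
force: [0.1, -0.8, -0.6]
grip_width: 0.077
grip_force: 34.5
```

```bash
python3 - <<'E'
from h import *
save("w4",capture("wrist"));s=sense();print(s["eef_pos"],s["force"])
m=camera_model("wrist")
# interior floor corners predicted
C=np.array([467.6,285.9]);a=-.085;c,s_=np.cos(a),np.sin(a)
for u,v in((62,94),(62,-94),(-62,-94),(-62,94)):print(proj("wrist",[C[0]+c*u-s_*v,C[1]+s_*u+c*v,45],m).round())
E
```

```text
[472.13674388 252.45126749 124.14491329] [ 1.28967746 -0.1839038  -1.04980135]
[380.   9.]
[354. 314.]
[178. 314.]
[145.  10.]
```

View pics/w4.png

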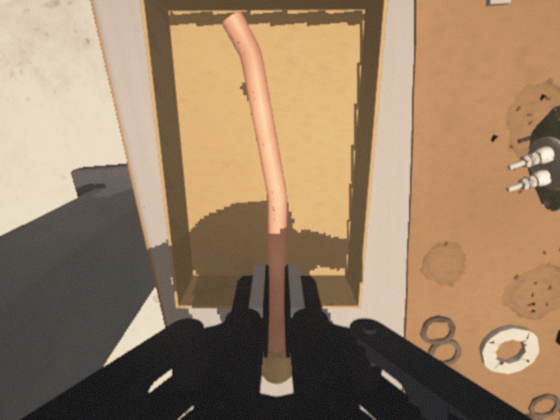

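>>> {"method": "step_arm", "body": {
  "commands": "0 0.3 0 2 0 0 0;0 0.3 0 4.5 0 0 0;0 0.3 0 7 0 0 0;0 0.3 0 8.7 0 0 0;0 0.3 0 9.6 0 0 0;0 0.3 0 10.1 0 0 0;0 0.3 0 10.4 0 0 0;0 0.3 0 10.4 0 0 0;0 0.3 0 10.4 0 0 0"
}}

```text
time_s: 7.97
eef_pos: [473.8, 257.1, 23.4]
ee_rot: [0.0, 0.737, 0.676, 0.001]
force: [-0.3, 0.2, -0.7]
grip_width: 0.084
grip_force: 34.5
```

>>> {"method": "step_arm", "body": {
  "commands": "0.1 0 0 0.1 0 0 0;0.2 0 0 0.1 0 0 0;0.4 0 0 0.1 0 0 0;0.4 0 0 0.1 0 0 0;0.4 0 0 0.1 0 0 0;0.4 0 0 -2 0 0 0;0.4 0 0 -5 0 0 0;0.4 0 0 -9 0 0 0;0.4 0 0 -13 0 0 0;0.4 0 0 -17 0 0 0;0.4 0 0 -17 0 0 0"
}}

```text
time_s: 8.88
eef_pos: [475.7, 258.0, 200.1]
ee_rot: [0.003, 0.736, 0.677, 0.006]
force: [0.4, 0.2, 0.5]
grip_width: 0.398
grip_force: 0.0
```

```bash
python3 - <<'E'
from h import *
im=capture("wrist");save("w5",im);s=sense();print(s["eef_pos"],s["force"])
E
```

```text
[474.59872632 257.55552325 196.23492836] [ 0.6098846  -0.15174464 -1.10826049]
```

View pics/w5.png

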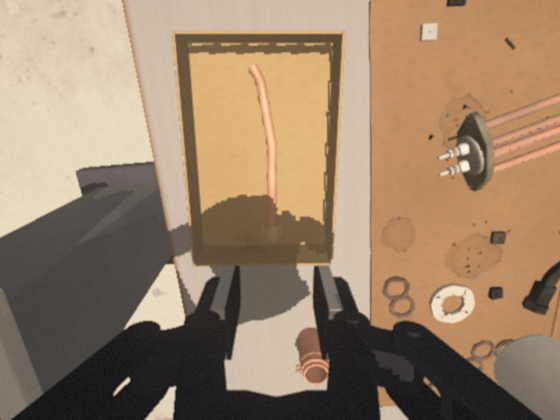

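>>> {"method": "step_arm", "body": {
  "commands": "0 -4 0.34 0 0 0 0.12;0 -8 0.68 0 0 0 0.24;0 -12 1.02 0 0 0 0.36;0 -16 1.36 0 0 0 0.48;0 -20 1.7 0 0 0 0.6;0 -24 2.04 0 0 0 0.72;0 -28 2.38 0 0 0 0.84;0 -32 2.72 0 0 0 0.96;0 -35 3 0 0 0 1.08;0 -38 3.2 0 0 0 1.2;0 -39.89 3.4 0 0 0 1.32;0 -39.89 3.4 3 0 0 1.42;0 -39.89 3.4 6 0 0 1.498;0 -39.89 3.4 8.5 0 0 1.498;0 -39.89 3.4 9.2 0 0 1.498;0 -39.89 3.4 9.2 0 0 1.498;0 -39.89 3.4 9.2 0 0 1.498;0 -39.89 3.4 9.2 0 0 1.498"
}}

```text
time_s: 10.43
eef_pos: [473.9, -143.6, 101.6]
ee_rot: [0.001, 1.0, -0.006, 0.001]
force: [0.4, 0.1, -0.6]
grip_width: -0.002
grip_force: 0.0
```

```bash
python3 - <<'E'
from h import *
s=sense();print(s["eef_pos"],s["ee_rot"],s["force"],s["joints"])
im=capture("wrist");save("w6",im)
for l in("tab_1","head_1"):print(l,[(np.round(p["xy"]),round(p["score"],2)) for p in spot_point("wrist",l)])
for X in([473.4,-143.2,58],[472.6,-213.2,58],[471.7,-283.2,58],[512.7,-143.7,70],[511.8,-213.7,70]):print(proj("wrist",X).round())
E
```

```text
[ 473.86203473 -143.57913778  101.61094792] [ 5.83506880e-04  9.99982259e-01 -5.84020392e-03  1.01682917e-03] [ 0.35239602  0.11481778 -0.55960321] [-5.31309940e-01  4.20747474e-01  1.76775047e+00  1.29659480e-05
  9.50750023e-01  1.05115935e+00]
tab_1 [(array([277., 192.]), 0.84), (array([424., 197.]), 0.67)]
head_1 [(array([402., 257.]), 0.94), (array([274., 257.]), 0.92), (array([529., 258.]), 0.81), (array([383., 135.]), 0.47)]
[277. 258.]
[405. 258.]
[533. 258.]
[277. 194.]
[424. 194.]
```

View pics/w6.png

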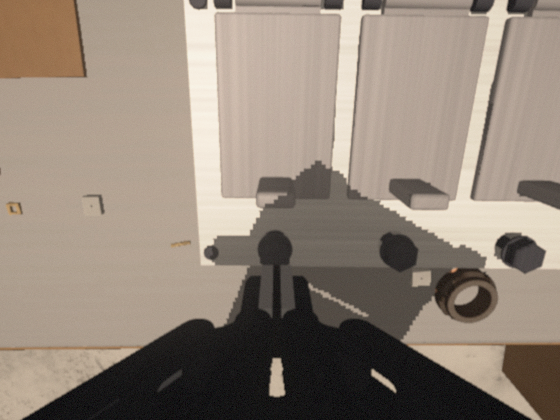

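>>> {"method": "step_arm", "body": {
  "commands": "0 0 0 1 0 0 0;0 0 0 1.8 0 0 0;0 0 0 2.2 0 0 0;0 0 0 2.4 0 0 0;0 0 0 2.6 0 0 0;0 0 0 2.7 0 0 0;0 0 0 2.7 0 0 0"
}}

```text
time_s: 11.17
eef_pos: [473.0, -143.2, 74.4]
ee_rot: [-0.0, 1.0, -0.006, -0.0]
force: [-7.5, 3.1, 16.6]
grip_width: -0.001
grip_force: 8.4
```

>>> {"method": "step_arm", "body": {
  "commands": "0 0 0 -2 0 0 0;0 0 0 -2.7 0 0 0;0 0 3.5 -2.7 0 0 0;0 0 7 -2.7 0 0 0;0 0 7 -2.7 0 0 0;0 0 7 -1.7 0 0 0;0 0 7 -0.9 0 0 0;0 0 7 -0.5 0 0 0;0 0 7 -0.3 0 0 0;0 0 7 -0.1 0 0 0;0 0 7 0 0 0 0;0 0 7 0 0 0 0"
}}

```text
time_s: 12.17
eef_pos: [472.4, -213.0, 73.3]
ee_rot: [0.0, 1.0, -0.006, 0.0]
force: [-0.5, 0.5, -0.3]
grip_width: 0.0
grip_force: 0.0
```

>>> {"method": "step_arm", "body": {
  "commands": "0 0 0 0.2 0 0 0;0 0 0 0.4 0 0 0;0 0 0 0.6 0 0 0;0 0 0 0.8 0 0 0;0 0 0 0.85 0 0 0;0 0 0 0.9 0 0 0;0 0 0 0.9 0 0 0"
}}

```text
time_s: 12.75
eef_pos: [472.8, -213.5, 66.8]
ee_rot: [0.001, 1.0, -0.006, 0.001]
force: [-6.9, 5.4, 28.0]
grip_width: 0.002
grip_force: 14.3
```

>>> {"method": "step_arm", "body": {
  "commands": "0 0 0 -2 0 0 0;0.45 0 0 -5 0 0 0;0.45 1 0 -6 0 0 0;0.45 3 0 -6 0 0 0;0.45 3.9 0 -6 0 0 0;0.45 3.9 0 -6 0 0 0;0.45 3.9 0 -4 0 0 0;0.45 3.9 0 -2 0 0 0;0.45 3.9 0 -0.9 0 0 0;0.45 3.9 0 -0.9 0 0 0;0.45 3.9 0 -0.9 0 0 0"
}}

```text
time_s: 13.67
eef_pos: [511.0, -213.8, 73.3]
ee_rot: [-0.0, 1.0, -0.006, -0.0]
force: [0.3, -0.4, 0.8]
grip_width: 0.45
grip_force: 0.0
```

```bash
python3 - <<'E'
from h import *
s=sense();print(s["eef_pos"],s["force"])
im=capture("wrist");save("w7",im)
for X in([511.8,-213.7,80],[512.7,-143.7,80]):print(proj("wrist",X).round())
E
```

```text
[ 510.9811575  -213.82130692   73.27630904] [ 0.26788169 -0.42679962  0.82071924]
[277. 310.]
[106. 309.]
```

View pics/w7.png

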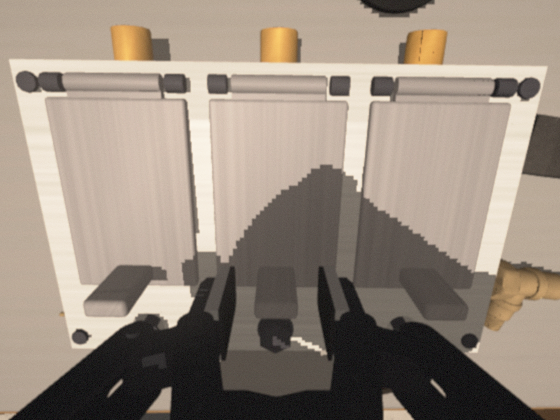

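>>> {"method": "step_arm", "body": {
  "commands": "0 0 0 0 0 0 0;0 0 0 0 0 0 0;0 0 0 0 0 0 0;0 0 0 0 0 0 0;0 0 0 0 0 0 0;0 0 0 0 0 0 0",
  "newtons": 40
}}

```text
time_s: 14.22
eef_pos: [511.6, -213.6, 74.4]
ee_rot: [0.0, 1.0, -0.006, 0.001]
force: [-1.2, 2.9, 6.4]
grip_width: 0.197
grip_force: 39.7
```

>>> {"method": "step_arm", "body": {
  "commands": "0 0.3 0 -0.75 0 0 0;0 0.65 0 -1.48 0 0 0;0 1.1 0 -2.2 0 0 0;0 1.56 0 -2.83 0 0 0;0 2.1 0 -3.45 0 0 0;0 2.68 0 -4 0 0 0;0 2.68 0 -4 0 0 0"
}}

```text
time_s: 14.8
eef_pos: [539.3, -214.2, 114.5]
ee_rot: [0.0, 1.0, -0.006, 0.001]
force: [-2.4, -1.1, -1.7]
grip_width: 0.198
grip_force: 39.9
```

>>> {"method": "step_arm", "body": {
  "commands": "0 0.63 0 -0.5 0 0 0;0 1.31 0 -0.96 0 0 0;0 2.02 0 -1.35 0 0 0;0 2.76 0 -1.67 0 0 0;0 3.53 0 -1.92 0 0 0;0 4.32 0 -2.12 0 0 0;0 4.7 0 -2.19 0 0 0;0 4.7 0 -2.19 0 0 0;0 4.7 0 -2.19 0 0 0;0 4.7 0 -2.19 0 0 0"
}}

```text
time_s: 15.63
eef_pos: [584.9, -215.2, 135.6]
ee_rot: [0.001, 1.0, -0.006, 0.0]
force: [-2.3, -4.9, 2.6]
grip_width: 0.197
grip_force: 39.2
```

```bash
python3 - <<'E'
from h import *
s=sense();print(s["eef_pos"],s["force"],s["grip_width"])
a=capture("scene")[170:340,190:400];b=capture("wrist")
save("e",np.hstack([cv2.resize(a,(400,324),interpolation=2),cv2.resize(b,(400,324))]))
E
```

```text
[ 584.94431168 -215.18371583  135.6175062 ] [-2.34260598 -4.90468949  2.63589859] 0.19672686294988667
```

View pics/e.png

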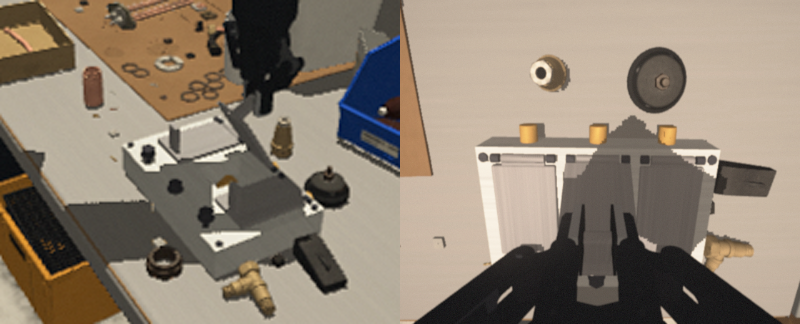

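```bash
python3 -c "
from rig import *
print(finish_job())"
```

```text
the job is handed in; nothing more can be done
None
```

The copper pipe lies flat in the tray. Bolt 1 was tight, bolt 2 sank about 8 mm, and bolt 3 was not tapped. Cover 2 is held open by its tab at about 60°, judged from the arm's position. The last pictures show covers 1 and 3 shut and no other parts visibly moved. The job was handed in at about 16 s, and I have not seen a verdict.

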